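# Line up reagent bottles by height for the code reader

### The arm

A 6-joint arm with a two-finger parallel gripper is mounted at the origin on the work surface. World frame = base frame: x ahead of the robot, y to its left, z up, the work surface at z = 0. Lengths are in m, angles in rad, forces in N, time in s.
With the tool pointing down it reaches from about 0.275 to 0.775 m from the base axis. Payload 14.6 kg.
Tool frame: the origin (TCP) lies at the very end of the fingers, on their centre line; the grasp point (between the pads) lies manip.tcp_to_grasp behind it (manip.tcp_to_grasp is the distance from the TCP to the grasp point, in m); z points along the fingers, y is the line along which they close (so a half turn about z gives the same grasp; the last joint's range is limited). The gripper opens to 85 mm and grips with 20 to 120 N. Pads are 22 mm wide; open, the fingers measure 114 mm over their backs; the gripper's body (76 mm by 85 mm) begins 54 mm behind the grasp point. The pads swing forward as they close: fully open they stand 13 mm farther back than shut.
Start: joints at [1.092, 0.263, -0.048, 1.259, 0, 1.415], TCP at [0.167, 0.498, 0.231] pointing down, gripper open.
Joint ranges: [-2.65, 2.65], [-0.89, 1.7], [-1.18, 1.37], [-2.13, 2.11], [-1.35, 1.29], [-3.14, 3.14]. Speed limits (rad/s): [1.89, 1.89, 2.57, 2.79, 3.14, 3.14].

### API

Orientations are given as [roll, pitch, yaw] about the fixed x, y, z axes, in that order (R = Rz(yaw) Ry(pitch) Rx(roll)).
In Python, from cell import manip gives the robot as it stands. Calls block until the motion is done:
- manip.reach(position, orientation): joint-space move of the TCP to a pose.
- manip.move_linear(position, frame=None, speed=0.15): straight line of the TCP; frame=None keeps the orientation; speed is the mean speed in m/s.
- manip.goto_joints(angles): joint-space move.
- manip.let_go() and manip.grab(grasp_force=None): open the fingers fully, or close them until they stop; grasp_force is the grip in N (None keeps the last).
- manip.wait(seconds).
- manip.solve_ik(position, orientation): joint angles nearest the present ones, or None.
- manip.get_image(name): name is "scene" or "top" or "wrist"; returns a dict with "img" (480x640x3 uint8, blue, green, red), "fx", "fy", "cx", "cy" (pixels), "dist" ([k1, k2, p1, p2, k3] as OpenCV has them; the pictures are not rectified), "rvec" (rotation vector, rad) and "tvec" (3), from world to camera coordinates, as OpenCV has them; the wrist camera has in their place "mount" (4x4, takes a point from camera to tool coordinates, whose origin is the TCP and whose axes are the flange's). Camera axes: x right, y down, z forward; pixel columns grow to the right and rows downward; lengths in m; the calibration is good to about 2 mm. A picture is of the moment at which its call begins: read the wrist's pose just before it. There is no depth.
A pose or a line that the arm cannot do raises manip.PlanningError and nothing moves.
- manip.hand_in(): hands the job in; it is judged then, once.
Readings, each from a call of its own:
- manip.read_clock(): time.
- manip.read_joint_positions(): joint angles.
- manip.read_qd(): joint speeds.
- manip.read_joint_torque(): joint torques, N m.
- manip.read_ee_pos(): TCP position.
- manip.read_eef_rot(): TCP orientation.
- manip.read_ft_force(): force on the tool from outside, world axes, zero at the start.
- manip.read_torque(): the same for the moment, N m.
- manip.read_grip_width(): opening from 0.0 (shut) to 1.0 (fully open).
- manip.read_finger_force(): force on a finger pad.
Only numpy, scipy, OpenCV 4.12 (cv2) and the standard library are available. Lean on these libraries where they do the work, as an engineer would, in place of code of your own. Each camera call takes 0.05 s, during which the arm holds its last target. There are 200 camera calls.

### The job

Stand the four amber reagent bottles upright on the four black discs of the reading row, one in the middle of each disc, in order of height: the shortest on the disc next to the white reader post and the tallest at the far end, so that the reader can see every cap over the one before it. Do not knock over the small glass beaker that stands among the bottles.

Things in the scene. Friction and masses are not known exactly. Their poses are not given: they have to be found in the camera images.
- bottle_44_mid (a point): Centre, half-way up, of the shortest bottle: a straight upright round amber bottle with a paper band and a flat white cap, 36 mm across, 44 mm tall with its cap (cap 33 mm across, the top 18 mm), about 80 g. Loose, starts standing upright on the table; z axis up along the bottle.
- bottle_59_mid (a point): Centre, half-way up, of the second shortest bottle: a straight upright round amber bottle with a paper band and a flat white cap, 36 mm across, 59 mm tall with its cap (cap 33 mm across, the top 18 mm), about 93 g. Loose, starts standing upright on the table; z axis up along the bottle.
- bottle_74_mid (a point): Centre, half-way up, of the second tallest bottle: a straight upright round amber bottle with a paper band and a flat white cap, 36 mm across, 74 mm tall with its cap (cap 33 mm across, the top 18 mm), about 107 g. Loose, starts standing upright on the table; z axis up along the bottle.
- bottle_90_mid (a point): Centre, half-way up, of the tallest bottle: a straight upright round amber bottle with a paper band and a flat white cap, 36 mm across, 90 mm tall with its cap (cap 33 mm across, the top 18 mm), about 121 g. Loose, starts standing upright on the table; z axis up along the bottle.
- disc_a: One of four like black flat discs, 60 mm across and 4 mm thick, with a grey spot, fixed 80 mm apart (centre to centre) in a straight row on a flat aluminium strip (85 mm wide, 520 mm long, 6 mm thick). Origin at the centre of its underside; its flat top is 4 mm higher, 10 mm above the table. The letters say nothing of the order in the row: it changes from start to start.
- disc_b: One of four like black flat discs, 60 mm across and 4 mm thick, with a grey spot, fixed 80 mm apart (centre to centre) in a straight row on a flat aluminium strip (85 mm wide, 520 mm long, 6 mm thick). Origin at the centre of its underside; its flat top is 4 mm higher, 10 mm above the table. The letters say nothing of the order in the row: it changes from start to start.
- disc_c: One of four like black flat discs, 60 mm across and 4 mm thick, with a grey spot, fixed 80 mm apart (centre to centre) in a straight row on a flat aluminium strip (85 mm wide, 520 mm long, 6 mm thick). Origin at the centre of its underside; its flat top is 4 mm higher, 10 mm above the table. The letters say nothing of the order in the row: it changes from start to start.
- disc_d: One of four like black flat discs, 60 mm across and 4 mm thick, with a grey spot, fixed 80 mm apart (centre to centre) in a straight row on a flat aluminium strip (85 mm wide, 520 mm long, 6 mm thick). Origin at the centre of its underside; its flat top is 4 mm higher, 10 mm above the table. The letters say nothing of the order in the row: it changes from start to start.
- reader: Code reader: an upright white round post, 54 mm across (62 mm at the foot), 120 mm tall, with a black band near its top, fixed on the strip in line with the discs, 105 mm from the centre of the nearest disc. It stands at the one or the other end of the row; a low dark steel stop block (20 mm tall) is at the opposite end. Origin at the centre of its underside.
- beaker_mid (a point): Centre, half-way up, of a small open glass beaker, 50 mm across and 62 mm tall, that stands loose on the table among the bottles. It is no part of the row and must stay standing.
Things that resemble listed ones, but are neither listed nor needed, are in the scene too. What is shaped like the part that bears bottle_44_mid but pink or red is not meant. Leave any brown or red look-alike of the part that bears bottle_59_mid alone.

How it is judged:
By the outcome, as a careful person would: the job done as asked, in the order asked, and still so for the second after the job is handed in, with the robot touching nothing.
It also fails if it takes over 109 s, if anything falls off the work surface, if the arm or the gripper's body presses on something with over 40 N, if the wrist force passes 120 N, or if a joint passes its speed limit or range.

## Working session

There is one attempt and no reset: what is moved stays moved. The work goes in short steps, each a Python script; the robot and the scene stay as the last script left them, time stands still between calls to the robot, and variables do not carry over. Pictures are saved under pics/ and viewed, at most 14 in all, crops included, and the job is handed in when it is done.

```bash
mkdir -p pics; ls
python3 - <<'E'
from cell import manip
import cv2,pickle
d={}
for n in("scene","top"):
    r=manip.get_image(n);d[n]=r;cv2.imwrite(f"pics/{n}0.png",r["img"])
    print(n,{k:v for k,v in r.items() if k!="img"})
pickle.dump(d,open("i0.pkl","wb"))
print(manip.tcp_to_grasp,manip.read_clock(),manip.read_eef_rot())
E
```

```text
pics
scene {'fx': 534.3746768843046, 'fy': 534.3746768843046, 'cx': 326.25380526613196, 'cy': 241.8013126461126, 'dist': array([-0.11458325,  0.        ,  0.        ,  0.        ,  0.        ]), 'rvec': array([ 0.82960167,  2.47353026, -1.15842763]), 'tvec': array([ 0.39800294, -0.16800733,  1.19955307])}
top {'fx': 446.50651522755044, 'fy': 446.50651522755044, 'cx': 324.1667454232383, 'cy': 237.4781578573466, 'dist': array([0.00748119, 0.        , 0.        , 0.        , 0.        ]), 'rvec': array([ 2.17695102, -2.12093495,  0.15264569]), 'tvec': array([0.00113342, 0.52071654, 0.72156904])}
0.0187 0.1 [-3.14071028e+00 -1.54490876e-04  2.81777741e+00]
```

View pics/scene0.png

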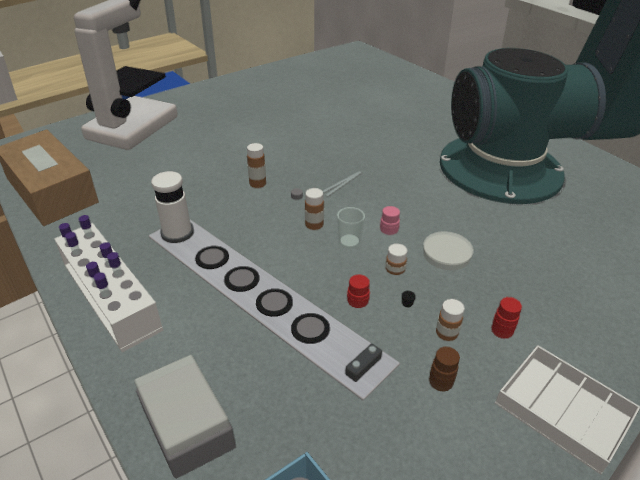

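View pics/top0.png

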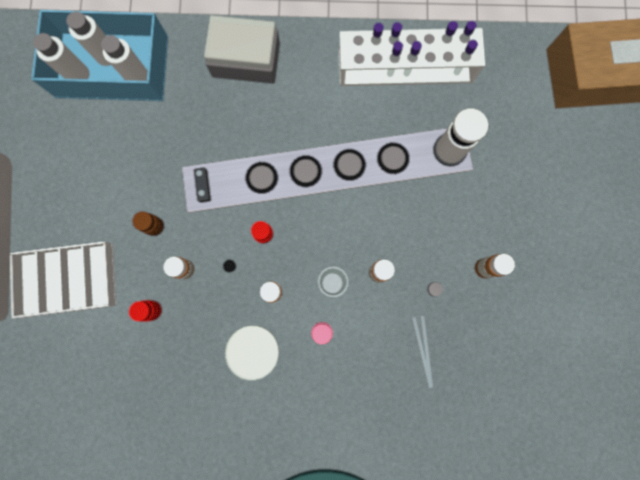

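Top view: the white-capped amber bottles are at (175,267), (270,292), (384,270) and (502,264). The discs are at (262,177), (306,171), (350,164) and (393,158), the reader is at the right end (452,150), and the beaker is at (333,282). In the scene view the caps are at about (452,309), (397,252), (314,196) and (256,150). Next I fit the cap silhouettes in both views.

```bash
cat > h.py <<'E'
import cv2,numpy as np
from scipy.optimize import least_squares
def K(r): return np.array([[r["fx"],0,r["cx"]],[0,r["fy"],r["cy"]],[0,0,1.]])
def proj(r,P): return cv2.projectPoints(np.asarray(P,float).reshape(-1,1,3),r["rvec"],r["tvec"],K(r),r["dist"])[0][:,0]
def back(r,uv,z):
    n=cv2.undistortPoints(np.array([[uv]],float),K(r),r["dist"])[0,0]
    R=cv2.Rodrigues(r["rvec"])[0];d=R.T@[n[0],n[1],1];c=-R.T@r["tvec"]
    return c+d*(z-c[2])/d[2]
A=np.linspace(0,2*np.pi,60)
def cyl(x,y,z0,z1,rad): return np.array([[x+rad*np.cos(a),y+rad*np.sin(a),z] for z in(z0,z1) for a in A])
def hullc(r,P):
    m=cv2.moments(cv2.convexHull(proj(r,P).astype(np.float32)));return np.array([m["m10"],m["m01"]])/m["m00"]
def blob(mask,seed):
    n,l,s,c=cv2.connectedComponentsWithStats(mask.astype(np.uint8),connectivity=4)
    ys,xs=np.nonzero(mask);k=np.argmin((xs-seed[0])**2+(ys-seed[1])**2);i=l[ys[k],xs[k]]
    return c[i],s[i]
E
python3 - <<'E'
from h import *;import pickle
d=pickle.load(open("i0.pkl","rb"));S,T=d["scene"],d["top"]
def white(r):
    m=r["img"].astype(int);return (m.min(2)>165)&(m.max(2)-m.min(2)<40)
for ts,ss in(((175,267),(452,308)),((270,292),(397,251)),((384,270),(314,194)),((502,264),(256,149))):
    ct,st=blob(white(T),ts);cs,s2=blob(white(S),ss)
    def f(p):
        P=cyl(p[0],p[1],p[2]-.018,p[2],.0165)
        Pt=cyl(p[0],p[1],p[2]-.001,p[2],.0165)
        return np.r_[hullc(T,Pt)-ct,hullc(S,P)-cs]
    o=least_squares(f,[*back(T,ts,.06)[:2],.06]);print(ts,o.x.round(4),o.fun.round(1),st,s2)
g=T["img"].astype(int)
spot=[]
for s in((262,177),(306,171),(350,164),(393,158)):
    sub=(g.max(2)<70).astype(np.uint8);n,l=cv2.connectedComponents(sub)
    ys,xs=np.nonzero(sub);k=np.hypot(xs-s[0],ys-s[1])<21
    (c,ax,an)=cv2.fitEllipse(cv2.convexHull(np.c_[xs[k],ys[k]].astype(np.float32)))
    p=back(T,c,.010);spot.append(p);print(c,np.array(ax),p.round(4))
spot=np.array(spot);print(np.linalg.norm(np.diff(spot,axis=0),axis=1))
print("beaker",back(T,(333,282),.0)," scene check",proj(S,spot).round(0).tolist(), proj(S,[back(T,(333,282),.0)]))
for n,s in(("red",(262,232)),("pink",(322,333))):print(n,back(T,s,.045))
E
```

```text
(175, 267) [0.4632 0.2579 0.0654] [-0.1  0.1 -0.1  0. ] [163 256  21  21 325] [443 299  21  16 253]
(270, 292) [0.4273 0.1021 0.0519] [ 0.1 -0.1  0.3  0. ] [260 282  20  20 317] [389 244  18  12 173]
(384, 270) [ 0.4665 -0.0821  0.0826] [ 0.6 -0.4  0.7  0.1] [374 259  21  21 338] [306 188  17  10 135]
(502, 264) [ 0.4795 -0.2653  0.0983] [ 0.6 -0.9  1.2  0.7] [494 254  21  21 349] [247 143  16   8  96]
(261.2831726074219, 177.28475952148438) [29.92874527 30.46240425] [0.6302 0.1301 0.01  ]
(305.3571472167969, 170.79454040527344) [29.80362892 30.2796669 ] [0.6443 0.0516 0.01  ]
(349.1619567871094, 164.32933044433594) [29.75607681 30.26796532] [ 0.6584 -0.0268  0.01  ]
(392.81634521484375, 157.85385131835938) [29.68804932 30.18327141] [ 0.6726 -0.1053  0.01  ]
[0.07978162 0.07968857 0.07977968]
beaker [ 0.44716165 -0.00282371  0.        ]  scene check [[311.0, 326.0], [275.0, 301.0], [243.0, 277.0], [213.0, 256.0]] [[348.63976339 241.68468737]]
red [0.52587913 0.11941515 0.045     ]
pink [0.36210342 0.01416618 0.045     ]
```

```bash
cat >> h.py <<'E'
from scipy.spatial.transform import Rotation as Ro
def wristcam(manip):
    p=np.array(manip.read_ee_pos());o=manip.read_eef_rot();r=manip.get_image("wrist")
    M=np.eye(4);M[:3,:3]=Ro.from_euler("xyz",o).as_matrix();M[:3,3]=p
    W=np.linalg.inv(M@np.array(r["mount"]));r["rvec"]=cv2.Rodrigues(W[:3,:3])[0][:,0];r["tvec"]=W[:3,3];return r
def topfit(T,ts,h):
    m=T["img"].astype(int);c,_=blob((m.min(2)>165)&(m.max(2)-m.min(2)<40),ts)
    return least_squares(lambda p:hullc(T,cyl(p[0],p[1],h-.001,h,.0165))-c,back(T,ts,h)[:2]).x
E
python3 - <<'E'
from h import *;import pickle,json
from cell import manip
T=pickle.load(open("i0.pkl","rb"))["top"]
b={h:topfit(T,s,h/1000).tolist() for h,s in((59,(175,267)),(44,(270,292)),(74,(384,270)),(90,(502,264)))}
json.dump(b,open("b.json","w"));print(b)
D=np.array([[.6302,.1301],[.6443,.0516],[.6584,-.0268],[.6726,-.1053]])
ori=[np.pi,0,np.radians(100)]
manip.let_go()
for n,p,z,rad in(("d",D[2],.010,.030),("b",b[90],.09,.0165)):
    manip.reach([p[0],p[1],.20 if n=="d" else .21],ori)
    r=wristcam(manip);im=r["img"].copy()
    q=proj(r,cyl(p[0],p[1],z,z,rad)).astype(np.int32);cv2.polylines(im,[q.reshape(-1,1,2)],True,(0,255,0),1)
    cv2.imwrite(f"pics/w_{n}.png",im);pickle.dump(r,open(f"w_{n}.pkl","wb"));print(manip.read_ee_pos(),manip.read_clock())
a,c=cv2.imread("pics/w_d.png"),cv2.imread("pics/w_b.png")
cv2.imwrite("pics/w2.png",cv2.resize(np.hstack([a,c]),(800,300),interpolation=cv2.INTER_AREA))
E
```

```text
{59: [0.46372914084232186, 0.2598610771183273], 44: [0.42716673770335223, 0.1031971181238376], 74: [0.4664997530633016, -0.0822433813110316], 90: [0.47884523958125813, -0.26768478449181343]}
[ 0.65834749 -0.02594359  0.20017195] 2.9167
[ 0.47968038 -0.2669712   0.20993064] 4.1167
```

View pics/w2.png

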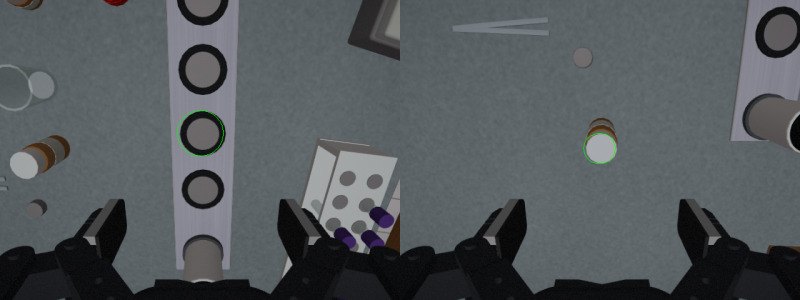

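The wrist view agrees with the estimates within about 1–2 mm: the predicted circles lie on the cap at (600,148) and the disc at (203,133). Picking and placing the tallest first.

```bash
cat >> h.py <<'E'
import json
D={90:(.6302,.1301),74:(.6443,.0516),59:(.6584,-.0268),44:(.6726,-.1053)}
G={90:.040,74:.026,59:.014,44:.006}
PY=np.radians(100)
def ori(y): return [np.pi,0,y]
def pick(m,h,yaw):
    x,y=json.load(open("b.json"))[str(h)]
    m.let_go();m.reach([x,y,h/1000+.06],ori(yaw));m.move_linear([x,y,G[h]],speed=.12)
    m.grab(grasp_force=30);print("pick",h,m.read_grip_width(),m.read_finger_force(),m.read_ee_pos().round(4))
    m.move_linear([x,y,G[h]+.13],speed=.15);print(m.read_grip_width(),m.read_finger_force(),m.read_clock())
def place(m,h,off=(0,0)):
    x,y=np.add(D[h],off)
    m.reach([x,y,G[h]+.13],ori(PY));m.move_linear([x,y,G[h]+.03],speed=.15);f0=m.read_ft_force()[2]
    m.move_linear([x,y,G[h]+.0108],speed=.04);print("place",h,m.read_ee_pos().round(4),m.read_ft_force()[2]-f0)
    m.let_go();m.wait(.2);m.move_linear([x,y,G[h]+.13],speed=.15);print(m.read_clock())
E
python3 - <<'E'
from h import *
from cell import manip
pick(manip,90,PY);place(manip,90)
p=manip.read_ee_pos()
d=np.array([.0142,-.0785])/.0798
manip.reach([.6302-d[0]*0-.0,.1301-.0,.22],ori(PY))
r=wristcam(manip);im=r["img"]
x,y=D[90]
for P,c in((cyl(x,y,.01,.01,.03),(0,255,0)),(cyl(x,y,.1,.1,.0165),(0,0,255)),(cyl(x,y,.01,.01,.018),(255,0,0))):
    cv2.polylines(im,[proj(r,P).astype(np.int32).reshape(-1,1,2)],True,c,1)
cv2.imwrite("pics/p90.png",im);print(manip.read_clock())
E
```

```text
pick 90 0.41487998226985506 29.62791681289673 [ 0.479  -0.2678  0.0403]
0.4129889556405441 30.073150992393494 7.275
place 90 [0.6301 0.1301 0.0505] 0.43419547465876773
11.9833
12.35
```

View pics/p90.png

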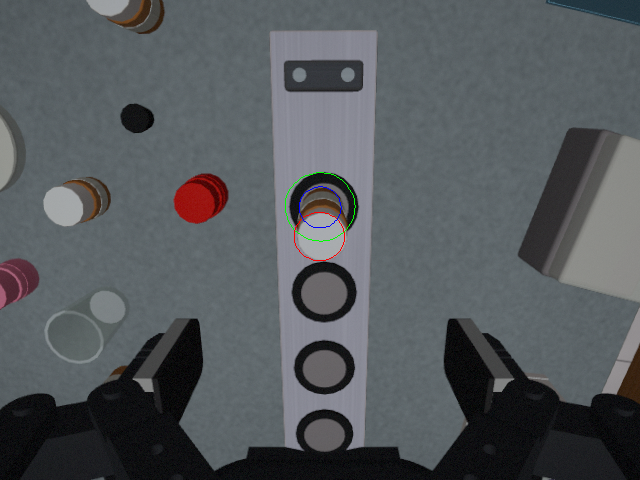

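The tallest bottle stands on the far disc, cap at (321,237). The disc centre (323.5,205) is about 1.5 mm to the right of the base, so I add a small across-row offset for the rest.

Run:
```python
from h import *
from cell import manip
off=(.0013,.0002)
for h,y in((74,PY),(59,np.pi),(44,np.pi)):
    pick(manip,h,y)
    if not .33<manip.read_grip_width()<.5: print("bad grip");break
    place(manip,h,off)
x,y=.6514,.0124
manip.reach([.55,.0124,.30],ori(PY))
r=wristcam(manip);cv2.imwrite("pics/endw.png",r["img"])
for n in("scene","top"):cv2.imwrite(f"pics/end_{n}.png",manip.get_image(n)["img"])
s=cv2.imread("pics/end_scene.png")[130:430,120:480];cv2.imwrite("pics/end_s2.png",cv2.resize(s,(720,600),interpolation=cv2.INTER_CUBIC))
```

```text
pick 74 0.40863393732277414 29.40308779478073 [ 0.4667 -0.0823  0.0263]
0.4109585087059344 30.04274010658264 16.2333
place 74 [0.6455 0.0518 0.0365] -0.015330627832052857
20.2667
pick 59 0.41030529982010305 29.468059837818146 [0.4639 0.2599 0.0144]
0.4089306908186056 29.987389147281647 24.125
place 59 [ 0.6596 -0.0266  0.0245] -2.000948264816412
28.575
pick 44 0.4053683930856212 29.131824374198914 [0.4273 0.1032 0.0064]
0.4113599015947157 29.952926337718964 32.3833
place 44 [ 0.6737 -0.1051  0.0165] -0.5982971987890137
36.75
```

View pics/end_s2.png

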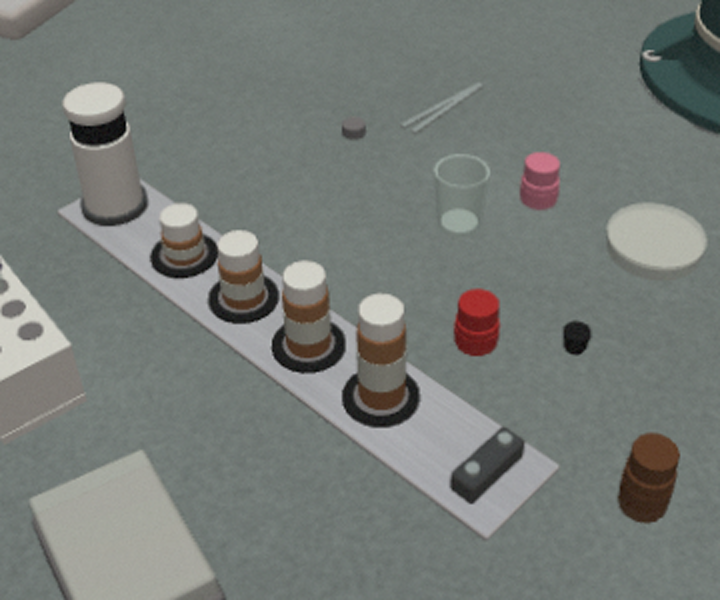

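View pics/endw.png

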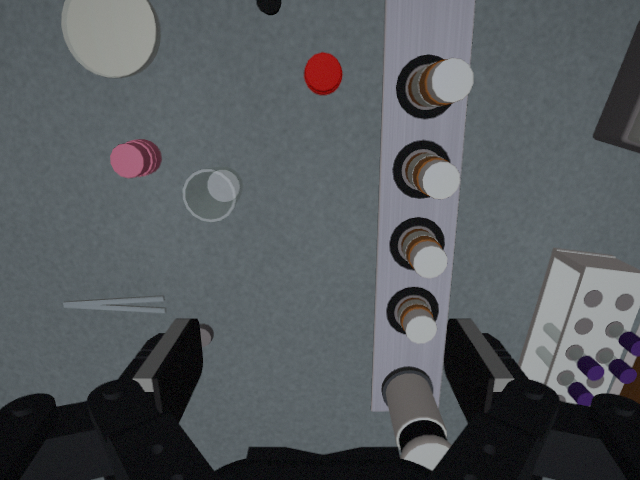

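All four stand in the right order, caps at (421,329), (431,261), (440,180) and (454,80) in the wrist view, and the beaker is still standing. One numeric check of the centring from the top view.

Run:
```python
from h import *;import pickle
T=pickle.load(open("i0.pkl","rb"))["top"];T["img"]=cv2.imread("pics/end_top.png")
for h,(x,y) in D.items():
    z=h/1000+.01;s=proj(T,[[x,y,z]])[0];print(h,((topfit(T,s,z)-[x,y])*1000).round(1))
```

```text
90 [-32.6  19.3]
74 [ 10. -31.]
59 [ 1.  47.6]
44 [-22.5 -18.3]
```

The arm blocks the top view, so I'll move it clear and repeat the check.

Run:
```python
from h import *
from cell import manip
manip.reach([.35,-.30,.30],ori(PY))
T=manip.get_image("top");cv2.imwrite("pics/end_top2.png",T["img"])
for h,(x,y) in D.items():
    z=h/1000+.01;s=proj(T,[[x,y,z]])[0];print(h,((topfit(T,s,z)-[x,y])*1000).round(1))
print(manip.read_clock())
```

```text
90 [  -9.3 -102. ]
74 [-18.6 -23.1]
59 [-28.2  55.6]
44 [-37.9 134.4]
39.275
```

Run:
```python
from h import *;import pickle
T=pickle.load(open("i0.pkl","rb"))["top"];T["img"]=cv2.imread("pics/end_top2.png")
m=T["img"].astype(int);w=(m.min(2)>195)
for h,(x,y) in D.items():
    z=h/1000+.01;s=proj(T,[[x,y,z]])[0];c,st=blob(w,s)
    print(h,((back(T,c,z)[:2]-[x,y])*1000).round(1),s.round(),st)
s=T["img"][90:210,180:480];cv2.imwrite("pics/t2c.png",cv2.resize(s,(750,300),interpolation=cv2.INTER_CUBIC))
```

```text
90 [-0.8 -0.1] [254. 162.] [244 153  20  19 304]
74 [0.8 0.3] [304. 158.] [294 149  20  18 289]
59 [1.3 0.6] [351. 154.] [342 144  19  19 287]
44 [1.  0.6] [397. 150.] [388 140  18  19 264]
```

View pics/t2c.png

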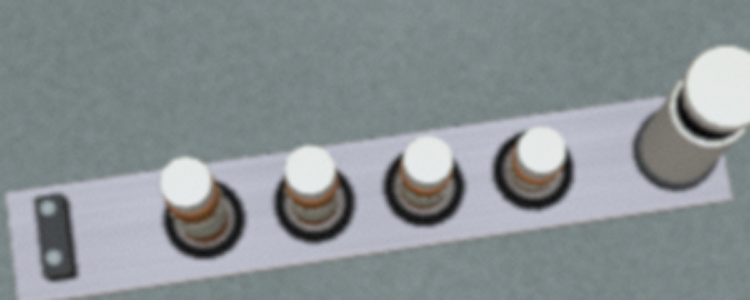

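All four bottles are upright in order of height and within about 1.5 mm of the disc centres, and the gripper is clear of everything.

```bash
python3 -c "
from cell import manip
print(manip.hand_in())"
```

```text
the job is handed in; nothing more can be done
None
```

The job is handed in: the four amber bottles stand upright on the discs, shortest next to the reader and tallest at the far end, each within about 1.5 mm of its disc's centre, with the beaker still standing and about 39 s of the 109 s used.

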